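# Final closure of a full sharps bin

## Task

The sharps bin is full and has to be closed for good before collection, using only the fingertips to push: pick nothing up. Push the used syringe that lies on the bin's ledge into the opening so that it drops inside, push the open flap right down shut, then push the lock lever across over the flap's nose, past its first click (temporary closure), all the way to its second stop (final lock). Leave the things round the bin where they are.

Things in the scene. Friction and masses are not known exactly. Their poses are not given: they have to be found in the camera images.
- sharps_bin: Sharps container fixed in a bench bracket: yellow body, red lid; lid top flat, 120 mm above the bench. Origin on the bench; x points from its front (lever side, nearest the robot) to its rear (hinge side), y to its left, z up. The lid spans x -100..77, y +-102 mm: lock track along the front (x -100..-61), behind it the drop ledge, then the opening, then the flap's hinge.
- ledge (a point): Middle of the flat drop ledge, on the lid top, at bin (-34, 0, 120) mm. The ledge spans bin x -60..-8; the syringe lies on its rear half.
- opening (a point): Middle of the rectangular opening, level with the lid top, at bin (22, 0, 120) mm: 60 (x) x 170 (y) mm, dropping straight from the ledge's rear edge into the hollow bin, 113 mm deep.
- syringe: Capped 5 ml syringe, 147 mm long, barrel 12 mm thick, finger flange 23 mm wide, about 12 g, lying loose across the ledge. Origin: middle of its length, on its underside at the start; its y axis runs along it (the plunger end is at +y), nearly parallel to the bin's y.
- flap (a joint): Angle of the red flap, rad: 0 = shut, flat over ledge and opening, its upper face 5 mm above the lid top; 1.57 = upright. It starts leaning back past upright (opens to 2.0 at most). 186 mm wide, 4 thick, 122 from hinge to free edge; a nose on that edge (bin y -12..14) reaches 12 mm further, over the lock track. Hinge friction (0.07 N m) keeps it where it is left.
- flap_hinge (a point): Middle of the flap's hinge line, which runs along the bin's y; at bin (62, 0, 124) mm.
- flap_edge (a point): Middle of the flap's free edge, on its outer face (the face that is on top when shut, and faces the rear when open); 122 mm from the hinge.
- lock (a joint): Travel of the white lock lever along the lid's front towards the bin's +y (left), m: 0 = open; 0.017-0.021 = first click, temporary closure (tongue partly over the flap's nose); 0.036 = second, last stop, final lock, where it stays. A spring nib rides over two bumps: the first takes about 5 N, the second about 6 N. With the lock across, the flap can no longer be shut.
- lever_top (a point): Middle of the top of the lock's upright thumb lever, 36 mm above the lid top. The lever is 27 (bin x) x 10 (bin y) mm and moves with the lock; its upper 25 mm stand free; below that, up to 10 mm above the lid top, a plate runs from 8 mm right of the lever's middle to 42 mm left of it. Push its right-hand (-y) side.
- vial: Bystander: glass vial, 24 mm thick, 53 high, standing left of the bin; origin at its base.
- tape: Bystander: roll of tape lying flat, 47 mm wide, 25 high, left of the bin; origin at its base.
- pen: Bystander: marker pen, 135 x 17 mm, lying in front of the bin; origin on its underside, y axis along it.
- clamp: Bystander: steel hemostat, 111 x 52 x 5 mm, lying right of the bin; origin on its underside.

How it is judged:
By the outcome, as a careful person would: the job done as asked, in the order asked, and still so for the second after the job is handed in, with the robot touching nothing.
It also fails if it takes over 54 s, if anything falls off the work surface, if the arm or the gripper's body presses on something with over 40 N, if the wrist force passes 120 N, or if a joint passes its speed limit or range.

## Robot

A 6-joint arm with a two-finger parallel gripper is mounted at the origin on a cart in front of the work surface, level with it; the furniture and walls round the work are solid. World frame = base frame: x ahead of the robot, y to its left, z up, the work surface at z = 0. Lengths are in m, angles in rad, forces in N, time in s.
With the tool pointing down it reaches from about 0.25 to 0.725 m from the base axis. Payload 4 kg.
Tool frame: the origin (TCP) lies midway between the tips of the shut fingers; the grasp point (between the pads) lies bot.pinch_z behind it (bot.pinch_z is the distance from the TCP to the grasp point, in m); z points along the fingers, y is the line along which they close (so a half turn about z gives the same grasp; the last joint's range is limited). The gripper opens to 85 mm and grips with 20 to 120 N. Pads are 22 mm wide; open, the fingers measure 114 mm over their backs; the gripper's body (76 mm by 85 mm) begins 54 mm behind the grasp point. The pads swing forward as they close: fully open they stand 13 mm farther back than shut.
Start: joints at [-1.119, 0.241, 0.005, 1.335, 0, 1.571], TCP at [0.218, -0.45, 0.231] pointing down, gripper open.
Joint ranges: [-2.72, 2.72], [-1.05, 1.87], [-1.09, 1.28], [-1.99, 2.15], [-1.42, 1.44], [-3.14, 3.14]. Speed limits (rad/s): [2.79, 2.79, 3.14, 3.14, 3.14, 3.14].

## Interface

Orientations are given as a unit quaternion [x, y, z, w].
In Python, from workcell import bot gives the robot as it stands.
- The arm moves only by the shell command python3 jog.py FILE, which reads ROWS from the file FILE. ROWS is a JSON list of rows, 1 to 10 of them, each of 7 numbers: a rotation vector rx, ry, rz in units of 0.2 rad, then dx, dy, dz in units of 100 mm, then the finger opening in m; each row is the pose to reach, as a shift and turn from the pose commanded when the command began, along the tool's axes at that moment; what a row does not reach only later rows make up. A row lasts 1/8 s, in which the tool goes at most 0.0625 m and 0.188 rad, less where a joint would pass 70% of its speed; a pose out of reach is approached as far as the arm can. The fingers move at their own pace and stop on an object; the grip force is fixed at half the most. Time passes only in rows, so rows that do not move let the fingers close. It prints the time, the measured TCP pose, the force, the opening and the grip force at its end. Input that does not fit is refused with a message, and nothing moves.
- bot.get_obs(): the state, without advancing time (a new reading comes with each control period).
- bot.camera(name): name is "scene" or "top" or "wrist"; returns the picture (480x640x3 uint8, red, green, blue); there is no depth.
- bot.calibration(name): a dict with "mtx" (3x3 intrinsics, pixels), "R" (3x3) and "t" (3): a world point X has camera coordinates R X + t. Camera axes: x right, y down, z forward; pixel columns grow to the right and rows downward; lengths in m; the calibration is good to about 2 mm. A picture is of the moment at which its call begins: read the wrist's pose just before it. calibration takes no time and is no camera call; for the wrist camera it gives the pose at the moment of the call.
- bot.job_done(): hands the job in; it is judged then, once.
The state is a dict: "clock": time; "joint_pos": joint angles; "joint_vel": joint speeds; "tau": joint torques, N m; "eef_pos": TCP position; "tool_rot": TCP orientation; "ft_force": force on the tool from outside, world axes, zero at the start; "ft_torque": the same for the moment, N m; "grip_width": finger opening in m; "grasp_force": force on a finger pad.
Only numpy, scipy, OpenCV 4.12 (cv2) and the standard library are available. Lean on these libraries where they do the work, as an engineer would, in place of code of your own. Each camera call takes 0.05 s, during which the arm holds its last target. There are 200 camera calls.

## Working session

There is one attempt and no reset: what is moved stays moved. The work goes in short steps, Python scripts to look and compute and a shell command to move; the robot and the scene stay as the last step left them, time stands still between calls to the robot, and variables do not carry over. Pictures are saved under pics/ and viewed, at most 10 in all, crops included, and the job is handed in when it is done.

```bash
mkdir -p pics; ls
python3 - <<'E'
from workcell import bot
import cv2,numpy as np
for n in("scene","top"):
    cv2.imwrite(f"pics/{n}0.png",bot.camera(n)[:,:,::-1])
    c=bot.calibration(n); print(n,np.round(c["mtx"],1).tolist(),np.round(c["R"],3).tolist(),np.round(c["t"],3))
o=bot.get_obs();print(o["clock"],o["eef_pos"],o["tool_rot"],o["grip_width"],bot.pinch_z)
E
```

```text
jog.py
pics
workcell.py
scene [[521.7, 0.0, 312.9], [0.0, 521.7, 235.9], [0.0, 0.0, 1.0]] [[-0.627, -0.779, 0.006], [-0.603, 0.481, -0.636], [0.493, -0.403, -0.771]] [0.327 0.381 0.844]
top [[556.2, 0.0, 313.3], [0.0, 556.2, 241.4], [0.0, 0.0, 1.0]] [[0.018, -1.0, -0.018], [-0.981, -0.014, -0.195], [0.195, 0.021, -0.981]] [0.021 0.523 0.948]
0.1 [ 0.21805333 -0.44932456  0.23053247] [ 9.74588818e-01  2.23999536e-01 -1.93440388e-04 -8.97666706e-04] 0.08576430592816828 0.0187
```

View pics/scene0.png

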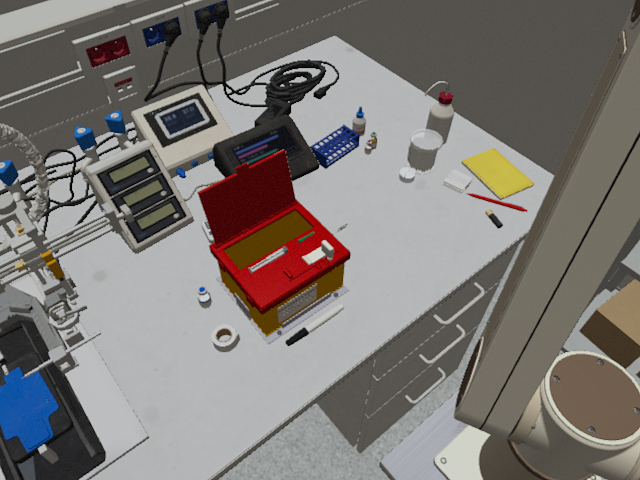

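View pics/top0.png

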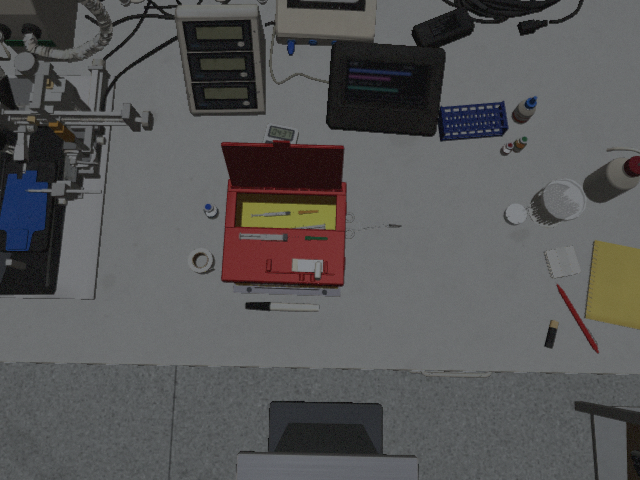

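The scene view shows the bin with its open flap at about (285,240). In the top view the lid spans about (223-347, 180-285), the syringe lies at (240-327, 238) and the lever is near (318,268). I'll enlarge both views for exact corners.

Run:
```python
import cv2
t=cv2.imread("pics/top0.png")[135:320,195:405];s=cv2.imread("pics/scene0.png")[145:350,190:360]
cv2.imwrite("pics/t1.png",cv2.convertScaleAbs(cv2.resize(t,None,fx=3.5,fy=3.2*3.5/3.5,interpolation=2)[:600] if 0 else cv2.resize(t[:171],None,fx=3.5,fy=3.5,interpolation=2),alpha=1.6))
cv2.imwrite("pics/s1.png",cv2.convertScaleAbs(cv2.resize(s[:200],None,fx=3,fy=3,interpolation=2),alpha=1.5))
```

```text
(no output)
```

View pics/t1.png

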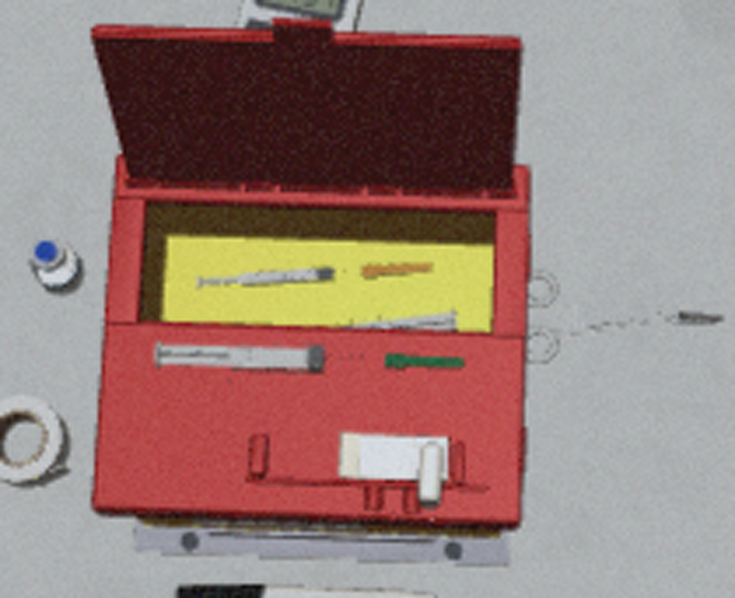

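View pics/s1.png

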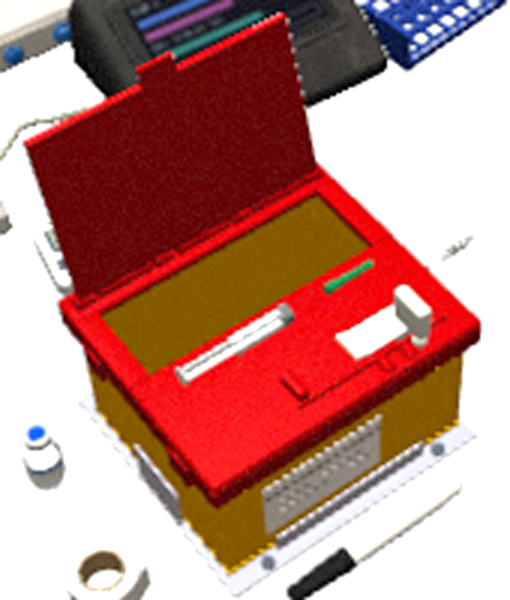

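The crops show, in the top view, the lid's front corners at (95,510) and (521,520), the opening corners at (143,323), (493,335), (493,212) and (146,202), and the syringe from (155,355) to (465,362). The same points can be seen in the scene crop.

```bash
cat > h.py <<'E'
from workcell import bot
import cv2,numpy as np
from scipy.spatial.transform import Rotation as Ro
def ray(n,p):
    c=bot.calibration(n);d=c["R"].T@np.linalg.solve(c["mtx"],[*p,1.]);return -c["R"].T@c["t"],d
def plane(n,p,z):
    o,d=ray(n,p);return o+d*(z-o[2])/d[2]
def tri(pt,ps):
    (a,u),(b,v)=ray("top",pt),ray("scene",ps)
    k=np.linalg.lstsq(np.c_[u,-v],b-a,rcond=None)[0];A,B=a+k[0]*u,b+k[1]*v
    return (A+B)/2,np.linalg.norm(A-B)
E
python3 - <<'E'
from h import *
T=lambda x,y:(195+x/3.5,135+y/3.5)
S=lambda x,y:(190+x/3,145+y/3)
P={"FL":((95,508),(212,488)),"FR":((521,516),(479,325)),"L1":((143,323),(145,375)),"R1":((493,335),(372,243)),"R2":((493,212),(325,192)),"L2":((146,202),(103,315)),
"flapL":((93,27),(27,143)),"flapR":((520,37),(288,14)),"syrL":((155,355),(178,378)),"syrR":((465,362),(373,265)),"lever":((432,448),(411,293))}
for k,(a,b) in P.items():
    x,e=tri(T(*a),S(*b));print(k,np.round(x*1e3,1),round(e*1e3,1),np.round(plane("top",T(*a),.12)*1e3,1))
B={"FL":(-100,102),"FR":(-100,-102),"L1":(-8,85),"R1":(-8,-85),"R2":(52,-85),"L2":(52,85)}
w=np.array([plane("top",T(*P[k][0]),.12)[:2] for k in B]);b=np.array([B[k] for k in B])/1e3
wc,bc=w.mean(0),b.mean(0);R,_=Ro.align_vectors(np.c_[w-wc,0*w[:,0]],np.c_[b-bc,0*w[:,0]])
yaw=R.as_rotvec()[2];r=R.as_matrix()[:2,:2];t=wc-r@bc
print("yaw",yaw,"t",t,"res",np.round((b@r.T+t-w)*1e3,1).tolist())
for k in ("syrL","syrR","lever"): 
    x,_=tri(T(*P[k][0]),S(*P[k][1]));print(k,np.round(r.T@(x[:2]-t)*1e3,1),x[2])
for k in("syrL","syrR"):x=plane("top",T(*P[k][0]),.126);print(k,r.T@(x[:2]-t))
o=bot.get_obs();print(Ro.from_quat(o["tool_rot"]).as_matrix().round(3).tolist())
E
```

```text
FL [442.4 178.3 119.5] 1.6 [441.7 177.6 120. ]
FR [441.9 -24.4 109.8] 1.3 [441.1 -23.6 120. ]
L1 [534.7 161.5 114.8] 4.9 [531.6 158.9 120. ]
R1 [528.4  -9.1 120.8] 1.4 [528.1  -9.6 120. ]
R2 [586.5 -10.9 120.5] 6.3 [589.2  -8.9 120. ]
L2 [591.5 159.5 117.6] 3.3 [592.1 160.2 120. ]
flapL [633.8 165.5 241.3] 2.6 [681.9 190.7 120. ]
flapR [630.3 -18.9 241.6] 4.9 [679.  -21.4 120. ]
syrL [515.1 151.8 125.5] 0.8 [516.  152.4 120. ]
syrR [513.9   3.4 122. ] 1.0 [514.7   3.7 120. ]
lever [465.3  16.5 151.9] 6.2 [472.8  18.8 120. ]
yaw -0.01173551251215369 t [0.53929568 0.0755492 ] res [[-1.2, 1.1], [-3.0, -1.6], [0.7, 1.7], [2.2, 0.2], [1.1, -1.1], [0.2, -0.3]]
syrL [-25.1  76. ] 0.12552022667050378
syrR [-24.6 -72.5] 0.12204691419152075
lever [-73.3 -59.9] 0.15186357386267157
syrL [-0.02545769  0.07564832]
syrR [-0.02499646 -0.07213806]
[[0.9, 0.437, -0.001], [0.437, -0.9, 0.002], [0.0, -0.002, -1.0]]
```

Units first: shifts go in units of 100 mm and turns go in units of 0.2 rad. So 0.485 m is 4.85, -0.382 m is -3.82, 0.46 rad is 2.3.

```bash
echo '[[0,0,2.3,4.85,-3.82,0,0.05],[0,0,2.3,4.85,-3.82,0,0.05],[0,0,2.3,4.85,-3.82,0,0.05],[0,0,2.3,4.85,-3.82,0,0.05],[0,0,2.3,4.85,-3.82,0,0.05],[0,0,2.3,4.85,-3.82,0,0.05],[0,0,2.3,4.85,-3.82,0,0.05],[0,0,2.3,4.85,-3.82,0,0.05],[0,0,2.3,4.85,-3.82,0,0.05],[0,0,2.3,4.85,-3.82,0,0.05]]' > m.json && python3 jog.py m.json
cat > st.py <<'E'
from h import *
import sys
o=bot.get_obs();R=Ro.from_quat(o["tool_rot"]).as_matrix()
print(o["clock"],o["eef_pos"].round(4),"bin xy",((o["eef_pos"]-[.5393,.0755,0])*1e3).round(1),R.round(3).tolist(),o["ft_force"].round(1))
E
python3 st.py
```

```text
clock: 1.35
eef_pos: [0.4819, 0.0369, 0.2308]
tool_rot: [0.999, 0.028, -0.001, -0.018]
ft_force: [-1.0, -1.8, 0.1]
grip_width: 0.05
grasp_force: 0.0
1.35 [0.4819 0.0369 0.2308] bin xy [-57.4 -38.6 230.8] [[0.998, 0.055, -0.004], [0.055, -0.998, 0.035], [-0.002, -0.036, -0.999]] [-1.  -1.8  0.1]
```

```bash
echo '[[0,0,0,0,0,0,0.05],[0,0,0,0,0,0,0.05]]' > m.json && python3 jog.py m.json >/dev/null; python3 st.py
python3 - <<'E'
from h import *
cv2.imwrite("pics/w1.png",bot.camera("wrist")[:,:,::-1])
E
```

```text
1.6 [0.4804 0.0345 0.2308] bin xy [-58.9 -41.  230.8] [[0.999, 0.051, -0.005], [0.051, -0.998, 0.035], [-0.003, -0.035, -0.999]] [-0.3 -0.   0.9]
```

View pics/w1.png

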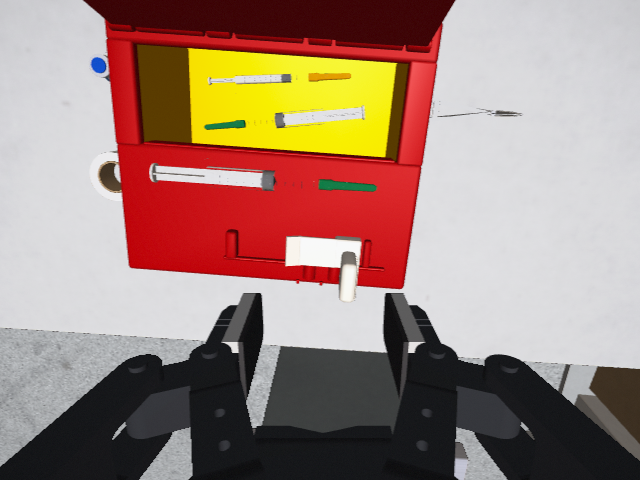

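The wrist view shows the lid's front corners at (130,267) and (405,288), the opening corners at (138,44), (410,63), (397,162) and (143,145), and the lever top around (348,276). The fingers are clear of everything.

```bash
cat > fit.py <<'E'
from h import *
B={(-100,102):(130,267),(-100,-102):(404,288),(-8,85):(143,145),(-8,-85):(397,162),(52,-85):(410,63),(52,85):(138,44)}
b=np.array(list(B))/1e3;w=np.array([plane("wrist",p,.12)[:2] for p in B.values()])
wc,bc=w.mean(0),b.mean(0);R,_=Ro.align_vectors(np.c_[w-wc,0*w[:,0]],np.c_[b-bc,0*w[:,0]])
r=R.as_matrix()[:2,:2];t=wc-r@bc;print(R.as_rotvec()[2],t,((b@r.T+t-w)*1e3).round(1).tolist())
for n,p,z in(("sL",(150,172),.128),("sR",(377,187),.124),("lev",(348,276),.156)):
    x=plane("wrist",p,z);print(n,x.round(4),(r.T@(x[:2]-t)*1e3).round(1))
E
python3 fit.py
python3 - <<'E'
from h import *
o=bot.get_obs();R=Ro.from_quat(o["tool_rot"]).as_matrix();Rd=Ro.from_euler("z",-.012).as_matrix()@np.diag([1,-1,-1.])
print(Ro.from_matrix(R.T@Rd).as_rotvec(),R.T@(np.array([.484,.106,.2])-o["eef_pos"]))
E
```

```text
-0.01971102218589238 [0.5378918  0.07465167] [[-1.1, 0.4], [-1.3, -1.0], [1.4, 0.2], [0.2, -0.9], [0.3, -0.7], [0.5, 2.0]]
sL [0.5138 0.1526 0.128 ] [-25.6  77.5]
sR [0.5114 0.0027 0.124 ] [-25.  -72.4]
lev [0.4603 0.0193 0.156 ] [-76.4 -56.9]
[-0.03470095  0.00348073  0.06222872] [ 0.00731757 -0.07033483  0.03349918]
```

```bash
echo '[[-0.175,0.015,0.31,0.07,-0.7,0,0.05],[-0.175,0.015,0.31,0.07,-0.7,0,0.05],[-0.175,0.015,0.31,0.07,-0.7,0.58,0.05],[-0.175,0.015,0.31,0.07,-0.7,0.58,0.05],[-0.175,0.015,0.31,0.07,-0.7,0.58,0.05]]' > m.json && python3 jog.py m.json >/dev/null; python3 st.py
```

```text
2.275 [0.4879 0.0489 0.1753] bin xy [-51.4 -26.6 175.3] [[0.997, 0.071, -0.007], [0.071, -0.996, 0.047], [-0.003, -0.048, -0.999]] [ 1.  -0.2  1.7]
```

```bash
python3 -c "
from workcell import bot;o=bot.get_obs();print(o['joint_pos'].round(3),o['joint_vel'].round(2),o['tau'].round(1),o['ft_torque'])"
```

```text
[ 0.07   0.257 -0.124  1.193  0.048  3.141] [ 0.03 -0.01  0.03 -0.01  0.01 -0.  ] [ -0.2 -36.1  23.4  -0.1   0.1  -0. ] [-0.0104805   0.01209138  0.00513133]
```
Joint 6 at its limit of 3.141. So need the other half turn: tool x = (-1,0), i.e., rotate -pi. J6 started at 1.571; with tool yaw... at start J1=-1.119. Rotating about z by -(π - ...) . J6 range ±3.14; for the half-turn: J6≈0. J6 going by -3.1 → fast? 0.188 rad/row → 17 rows = 2.1 s. Fine; but could instead choose j6=1.571 giving tool x ⟂... then fingers line along x. No; half turn. Actually wait for flap and lever fingers will be shut; orientation moderately irrelevant. Do half turn, raise first to 0.21. The gripper center at bin y -26 now, z .175: tips .18; lever .156. Rotate here OK but raise anyways.

In the tool's units: -0.03 m is -0.3, -1.8 rad is -9.

```bash
echo '[[0,0,-0.95,0,0,-0.3,0.05],[0,0,-1.9,0,0,-0.3,0.05],[0,0,-2.85,0,0,-0.3,0.05],[0,0,-3.8,0,0,-0.3,0.05],[0,0,-4.75,0,0,-0.3,0.05],[0,0,-5.7,0,0,-0.3,0.05],[0,0,-6.65,0,0,-0.3,0.05],[0,0,-7.6,0,0,-0.3,0.05],[0,0,-9,0,0,-0.3,0.05]]' > m.json && python3 jog.py m.json >/dev/null
```

```bash
cat > tgt.py <<'E'
from h import *
import sys
# args: bin x,y (mm), z (mm) of TCP -> tool-frame shift and turn
x,y,z=[float(a)/1e3 for a in sys.argv[1:4]]
yaw=-.016;c=Ro.from_euler("z",yaw).as_matrix();t=np.array([.5385,.075,0])
o=bot.get_obs();R=Ro.from_quat(o["tool_rot"]).as_matrix();Rd=c@np.diag([-1,1,-1.])
print("t",o["clock"],"bin",(c.T@(o["eef_pos"]-t)*1e3).round(1),"F",o["ft_force"].round(1),"w",round(o["grip_width"],4),"j6",o["joint_pos"][5].round(2))
print("rot",Ro.from_matrix(R.T@Rd).as_rotvec().round(3),"d",(R.T@(t+c@[x,y,z]-o["eef_pos"])).round(4))
E
python3 tgt.py -52 30 170
```

```text
t 3.4 bin [-48.3 -28.3 207.6] F [-0.5 -0.1  0.9] w 0.0499 j6 1.44
rot [ 0.038 -0.034 -1.36 ] d [0.056  0.0082 0.0404]
```

```bash
echo '[[0.19,-0.17,-6.8,0.56,0.08,0.1,0.05],[0.19,-0.17,-6.8,0.56,0.08,0.1,0.05],[0.19,-0.17,-6.8,0.56,0.08,0.1,0.05],[0.19,-0.17,-6.8,0.56,0.08,0.1,0.05],[0.19,-0.17,-6.8,0.56,0.08,0.1,0.05],[0.19,-0.17,-6.8,0.56,0.08,0.1,0.05],[0.19,-0.17,-6.8,0.56,0.08,0.1,0.05],[0.19,-0.17,-6.8,0.56,0.08,0.4,0.05],[0.19,-0.17,-6.8,0.56,0.08,0.4,0.05]]' > m.json && python3 jog.py m.json >/dev/null; python3 tgt.py -52 30 125
```

```text
t 4.525 bin [-53.8  29.7 168.1] F [-0.4  0.3  0.9] w 0.05 j6 0.24
rot [-0.    -0.005 -0.007] d [-0.0021  0.0003  0.0431]
```

```bash
echo '[[0,0,0,-0.02,0,0.43,0.05],[0,0,0,-0.02,0,0.43,0.05],[0,0,0,-0.02,0,0.46,0.05],[0,0,0,-0.02,0,0.49,0.05],[0,0,0,-0.02,0,0.49,0.05]]' > m.json && python3 jog.py m.json >/dev/null; python3 tgt.py 8 30 119;  python3 - <<'E'
from h import *
cv2.imwrite("pics/s2.png",cv2.resize(bot.camera("scene")[140:300,200:400,::-1],None,fx=3.5,fy=3.5))
E
```

```text
t 5.15 bin [-50.6  29.7 120.4] F [ 0.8 -0.   0.3] w 0.0502 j6 0.24
rot [ 0.    -0.002 -0.007] d [-0.0586  0.0007  0.0013]
```

View pics/s2.png

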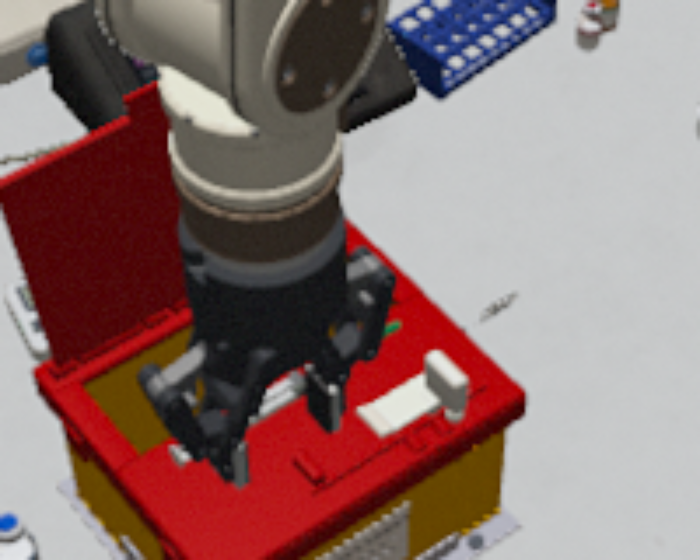

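The fingertips stand just above the ledge in front of the syringe, at crop (240,470) and (325,420). Now I push it rearward.

In the tool's units: -0.06 m is -0.6, -0.05 m is -0.5.

```bash
echo '[[0,0,0,-0.1,0,0.01,0.05],[0,0,0,-0.2,0,0.01,0.05],[0,0,0,-0.3,0,0.01,0.05],[0,0,0,-0.4,0,0.01,0.05],[0,0,0,-0.5,0,0.01,0.05],[0,0,0,-0.6,0,0.01,0.05],[0,0,0,-0.6,0,0.01,0.05]]' > m.json && python3 jog.py m.json |grep force; python3 tgt.py -52 30 200; echo '[[0,0,0,0,0,-0.6,0.05],[0,0,0,0.4,0,-1.2,0],[0,0,0,0.8,0,-1.2,0],[0,0,0,0.8,0,-1.2,0]]' > m.json && python3 jog.py m.json |grep force;python3 tgt.py 0 0 200
python3 - <<'E'
from h import *
w=bot.camera("wrist")[:,:,::-1];t=bot.camera("top")[:,:,::-1]
cv2.imwrite("pics/w2.png",w);cv2.imwrite("pics/t2.png",t)
E
```

```text
ft_force: [-0.1, 0.3, -0.8]
grasp_force: 0.0
t 6.075 bin [  9.7  29.1 118.2] F [-0.1  0.3 -0.8] w 0.0498 j6 0.21
rot [-0.    -0.003 -0.007] d [ 0.062   0.0004 -0.0816]
ft_force: [0.7, -0.6, -0.4]
grasp_force: 0.0
t 6.575 bin [-73.1  29.7 240.1] F [ 0.7 -0.6 -0.4] w 0.0003 j6 0.24
rot [ 0.    -0.002 -0.006] d [-0.0734 -0.0292  0.04  ]
```

View pics/w2.png

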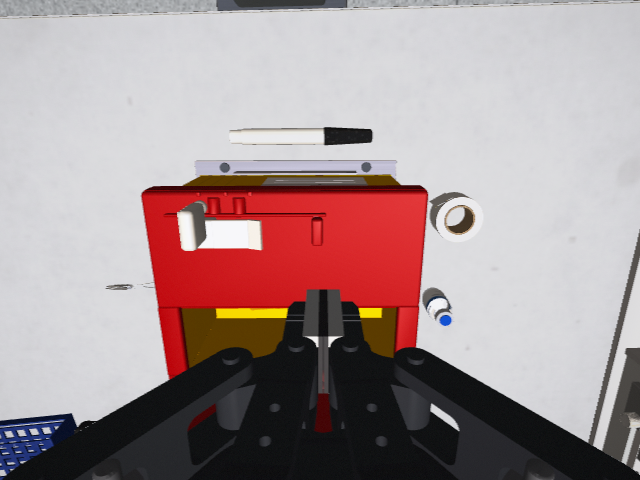

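The ledge is clear at about (290,270), and the syringe is no longer on it. Next I go over and behind the flap.

```bash
echo '[[0,-0.01,-0.03,0,0.1,-0.45,0],[0,-0.01,-0.03,-0.6,0.1,-0.45,0],[0,-0.01,-0.03,-1.2,0.1,-0.45,0],[0,-0.01,-0.03,-1.8,0.1,-0.45,0],[0,-0.01,-0.03,-2.03,0.1,-0.45,0],[0,-0.01,-0.03,-2.03,0.1,-0.45,0],[0,-0.01,-0.03,-2.03,0.1,-0.45,0]]' > m.json && python3 jog.py m.json |grep force; python3 tgt.py 128 40 214;python3 - <<'E'
from h import *
t=bot.camera("top")[:,:,::-1];s=bot.camera("scene")[:,:,::-1]
cv2.imwrite("pics/st3.png",np.hstack([cv2.resize(x,(400,400)) for x in (t[100:300,190:390],s[100:300,170:370])]))
E
```

```text
ft_force: [-0.7, 0.1, 0.4]
grasp_force: 0.0
t 7.55 bin [132.2  38.2 281.9] F [-0.7  0.1  0.4] w 0.0 j6 0.18
rot [-0.    -0.003 -0.001] d [0.004  0.0018 0.068 ]
```

View pics/st3.png

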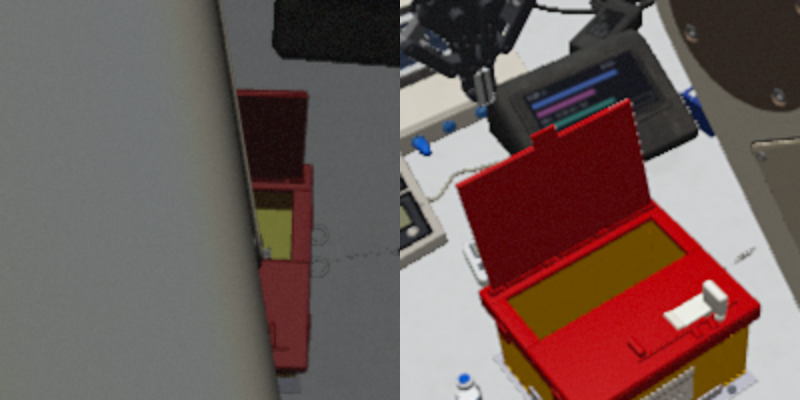

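The fingertips are behind and above the flap at right-half (485,95), and the ledge is empty. I lower them and sweep the flap forward.

In the tool's units: 0.068 m is 0.68, 0.004 m is 0.04.

```bash
echo '[[0,0,0,0.04,0,0.5,0],[0,0,0,0.04,0,0.68,0],[0,0,0,0.04,0,0.68,0],[0,0,0,0.2,0,0.68,0],[0,0,0,0.35,0,0.68,0],[0,0,0,0.5,0,0.68,0],[0,0,0,0.6,0,0.68,0],[0,0,0,0.6,0,0.68,0]]' > m.json && python3 jog.py m.json |grep force; python3 tgt.py 40 40 208;python3 tgt.py -10 40 160
```

```text
ft_force: [-0.3, 0.0, 0.4]
grasp_force: 0.0
t 8.65 bin [ 72.4  38.5 216.9] F [-0.3  0.   0.4] w -0.0002 j6 0.2
rot [ 0.     0.002 -0.001] d [0.0324 0.0014 0.0089]
t 8.65 bin [ 72.4  38.5 216.9] F [-0.3  0.   0.4] w -0.0002 j6 0.2
rot [ 0.     0.002 -0.001] d [0.0825 0.0014 0.0568]
```

In the tool's units: 0.092 m is 0.92, 0.089 m is 0.89.

```bash
echo '[[0,0,0,0.16,0,0.03,0],[0,0,0,0.32,0,0.09,0],[0,0,0,0.48,0,0.17,0],[0,0,0,0.62,0,0.28,0],[0,0,0,0.74,0,0.42,0],[0,0,0,0.82,0,0.58,0],[0,0,0,0.87,0,0.75,0],[0,0,0,0.89,0,0.89,0],[0,0,0,0.89,0,0.92,0],[0,0,0,0.89,0,0.93,0]]' > m.json && python3 jog.py m.json |grep force; python3 tgt.py -17 40 122
```

```text
ft_force: [-6.7, -0.6, 17.7]
grasp_force: 8.9
t 9.9 bin [-16.2  38.6 124.6] F [-6.7 -0.6 17.7] w 0.0001 j6 0.23
rot [ 0.001  0.001 -0.001] d [0.0008 0.0014 0.0026]
```

```bash
echo '[[0,0,0,0,0,-0.5,0],[0,0,0,0.2,-0.5,-0.65,0],[0,0,0,0.5,-0.9,-0.65,0],[0,0,0,0.62,-1.28,-0.65,0],[0,0,0,0.62,-1.28,-0.65,0],[0,0,0,0.62,-1.28,-0.65,0],[0,0,0,0.62,-1.28,-0.3,0],[0,0,0,0.62,-1.28,-0.15,0],[0,0,0,0.62,-1.28,-0.15,0]]' > m.json && python3 jog.py m.json |grep force; python3 tgt.py -78 -40 136;python3 - <<'E'
from h import *
t=bot.camera("top")[:,:,::-1];s=bot.camera("scene")[:,:,::-1]
cv2.imwrite("pics/st4.png",np.hstack([cv2.resize(x,(400,400)) for x in (t[150:310,210:370],s[190:340,205:355])]))
E
```

```text
ft_force: [-0.2, 0.7, -0.2]
grasp_force: 0.0
t 11.025 bin [-79.3 -88.4 135.9] F [-0.2  0.7 -0.2] w -0.0002 j6 -0.01
rot [ 0.    -0.004  0.001] d [-0.0014  0.0484 -0.0001]
```

View pics/st4.png

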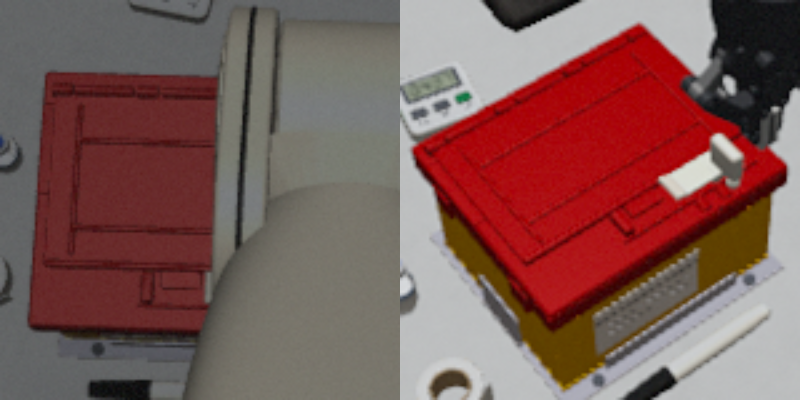

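The flap is shut flat and the fingers stand right of the lever, at right-half (765,130). Now I push the lever left.

```bash
echo '[[0,0,0,0,0.07,0,0],[0,0,0,0,0.14,0,0],[0,0,0,0,0.21,0,0],[0,0,0,0,0.28,0,0],[0,0,0,0,0.34,0,0],[0,0,0,0,0.4,0,0],[0,0,0,0,0.46,0,0],[0,0,0,0,0.48,0,0],[0,0,0,0,0.48,0,0]]' > m.json && python3 jog.py m.json |grep force; python3 tgt.py -78 -40 136
```

```text
ft_force: [-0.7, -0.0, -0.1]
grasp_force: 0.0
t 12.25 bin [-79.  -41.1 137. ] F [-0.7 -0.  -0.1] w -0.0002 j6 0.09
rot [ 0.    -0.002 -0.   ] d [-0.001   0.0011  0.001 ]
```

```bash
for i in 1; do echo '[[0,0,0,0,0.02,0,0],[0,0,0,0,0.04,0,0],[0,0,0,0,0.04,0,0]]' > m.json && python3 jog.py m.json |grep ft_; python3 tgt.py -78 -40 136; echo '[[0,0,0,0,0.02,0,0],[0,0,0,0,0.04,0,0],[0,0,0,0,0.04,0,0]]' > m.json && python3 jog.py m.json |grep ft_; python3 tgt.py -78 -40 136;done
```

```text
ft_force: [-0.9, -8.2, 1.0]
t 12.625 bin [-79.  -40.  137.1] F [-0.9 -8.2  1. ] w -0.0 j6 0.1
rot [-0.006 -0.001 -0.003] d [-0.001  -0.      0.0011]
ft_force: [0.2, -18.5, 2.5]
t 13.0 bin [-79.  -39.6 137.2] F [  0.2 -18.5   2.5] w -0.0004 j6 0.11
rot [-0.014 -0.001 -0.005] d [-0.001  -0.0004  0.0012]
```

```bash
echo '[[0,0,0,0,-0.3,0,0],[0,0,0,0,-0.3,-0.6,0],[0,0,0,0,-0.6,-1.2,0],[0,0,0,0,-1.2,-1.2,0],[0,0,0,0,-1.8,-1.2,0],[0,0,0,0,-2.4,-1.2,0],[0,0,0,0,-3,-1.2,0],[0,0,0,0,-3,-1.2,0]]' > m.json && python3 jog.py m.json |grep ft_
python3 - <<'E'
from h import *
t=bot.camera("top")[:,:,::-1];s=bot.camera("scene")[:,:,::-1]
cv2.imwrite("pics/st5.png",np.hstack([cv2.resize(x,(400,400)) for x in (t[150:310,210:370],s[190:340,205:355])]))
for n,im in(("top",t),("scene",s)):
    h=cv2.cvtColor(im,cv2.COLOR_BGR2HSV)
    print(n,im.shape)
E
```

```text
ft_force: [-0.6, 0.4, 0.7]
top (480, 640, 3)
scene (480, 640, 3)
```

View pics/st5.png

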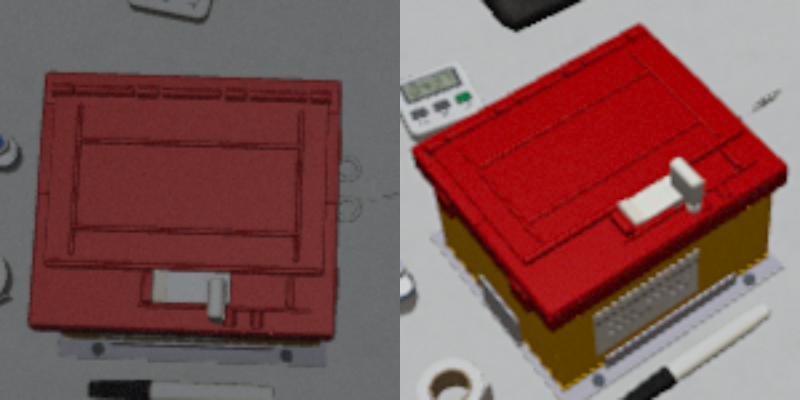

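The plate now sits against the left stop at left-half (150,288). The lever has moved about 22 px in the full picture, roughly 35 mm, which matches the final lock. The flap is shut, and the pen, tape and vial haven't moved.

```bash
python3 -c "
from workcell import bot;print(bot.job_done())"
```

```text
the job is handed in; nothing more can be done
None
```

I pushed the syringe into the bin, shut the flap and pushed the lock to its second stop, then handed the job in at about 14 s; the last pictures show the lever about 35 mm across, and the pen, tape, vial and clamp look undisturbed.

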